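Open the screw-top parts jar

ROBOT

A 6-joint arm with a two-finger parallel gripper is mounted at the origin on a cart in front of the work surface, level with it; the furniture and walls round the work are solid. World frame = base frame: x ahead of the robot, y to its left, z up, the work surface at z = 0. Lengths are in mm, angles in rad, forces in N, time in s.
With the tool pointing down it reaches from about 225 to 725 mm from the base axis. Payload 3.1 kg.
Tool frame: the origin (TCP) lies between the finger pads; the fingertips stand 11 mm ahead of it and the grasp point (between the pads) lies 8 mm behind it; z points along the fingers, x is the direction in which the jaws open and shut, and the axes are right-handed (so a half turn about z gives the same grasp; the last joint's range is limited). The gripper opens to 85 mm and grips with 20 to 120 N. Pads are 22 mm wide; open, the fingers measure 114 mm over their backs; the gripper's body (76 mm by 85 mm) begins 54 mm behind the grasp point. The pads swing forward as they close: fully open they stand 13 mm farther back than shut.
Start: joints at [-1.37, 0.048, 0.099, 1.622, 0, 1.443], TCP at [169.511, -496.874, 242.312] pointing down, gripper open.
Joint ranges: [-2.91, 2.91], [-0.99, 1.94], [-1.21, 1.42], [-2.12, 2.29], [-1.49, 1.47], [-3.14, 3.14]. Speed limits (rad/s): [2.79, 2.79, 3.14, 3.14, 3.14, 3.14].

INTERFACE

Orientations are given as [roll, pitch, yaw] about the fixed x, y, z axes, in that order (R = Rz(yaw) Ry(pitch) Rx(roll)).
In Python, from station import arm gives the robot as it stands.
- The arm moves only by the shell command python3 -m crank 'ROWS' [FORCE]. ROWS is JSON, a list of rows, each an object with "linear": the shift along the tool's x, y, z in mm, a list of three; "rotation": the turn, a rotation vector about the tool's x, y, z in degrees, a list of three; "grip": the opening, from -1 (shut) to 1 (fully open). In form: [{"linear": [dx, dy, dz], "rotation": [wx, wy, wz], "grip": grip}, ...]. A call has 1 to 10 rows; each row is the pose to reach, as a shift and turn from the pose commanded when the call began, along the tool's axes at that moment; what a row does not reach only later rows make up. A row lasts 1/10 s, in which the tool goes at most 50 mm and 8.59 degrees, less where a joint would pass 70% of its speed; a pose out of reach is approached as far as the arm can. A call with a gripper value outside its range is refused whole. The fingers move at their own pace and stop on an object; FORCE is the grip in N (left out, the last holds). Time passes only in rows, so rows that repeat a pose let the fingers close. It gives the time, the measured TCP pose, the force and the opening at its end, in the units of the state.
- arm.get_obs(): the state, without advancing time (a new reading comes with each control period).
- arm.grab_frame(name): name is "side" or "top"; returns a dict with "color" (384x512x3 uint8, blue, green, red), "range_z" (384x512 float32, mm along the optical axis (not along the pixel's ray), 0 where there is no reading), "vfov" (degrees; the focal length in pixels is half the picture's height over the tangent of half this angle, whatever the lens; pixels are square), "cx", "cy" (the principal point, pixels), "T" (4x4, takes a point from camera to world coordinates). Camera axes: x right, y up, looking along -z (the intrinsics and any distortion apply to the point x, -y, -z); pixel columns grow to the right and rows downward; lengths in mm; the calibration is good to about 2 mm. A picture is of the moment at which its call begins.
- arm.close_job(): hands the job in, once; it reports no verdict.
The state is a dict: "t": time; "q": joint angles; "qvel": joint speeds; "joint_torque": joint torques, N m; "ee_pos": TCP position; "tool_rot": TCP orientation; "ft_force": force on the tool from outside, world axes, zero at the start; "wrist_torque": the same for the moment, N m; "opening": finger opening in mm.
Only numpy, scipy, OpenCV 4.12 (cv2) and the standard library are available. Lean on these libraries where they do the work, as an engineer would, in place of code of your own. Each camera call takes 0.05 s, during which the arm holds its last target. There are 200 camera calls.

TASK

Open the parts jar that is screwed to the bench on its round wooden foot: unscrew its black lid until the thread lets go and lift it off, then set it down gently, top side up, flat inside the shallow metal tray. Leave the other things on the bench where they are.

Things in the scene. Friction and masses are not known exactly. Their poses are not given: they have to be found in the camera images.
- lid_mid (a point): Centre, half-way up, of the jar's black knurled plastic screw lid: round, 56 mm outside diameter, 30 mm high, open below, 28 to 56 g; top 15 mm above this point, lower edge 15 mm below. z is its axis, toward the top. Grasp it across the diameter at any yaw. It starts fully screwed down; turned counter-clockwise seen from above it rises and comes free after a little under one and a half turns.
- parts_jar: Clear round jar, fixed to the bench; origin at the centre of its underside, z up. Wooden foot 80 mm diameter, 10 mm high; glass body 60 mm diameter up to 64 mm, narrowing to a threaded neck 41 mm across (48 mm over the thread) from 77 mm up to the rim at 106 mm. Screwed down, the lid spans 80 to 110 mm above the bench.
- jar_rim (a point): Centre of the jar's mouth, at its rim 106 mm above the bench, on the thread's axis. Right-hand thread, rising 8 mm a turn, about 0.5 mm of play, turns easily, stays where it is left. While the thread holds, the lid cannot be pulled off; once free it must be lifted about 15 mm more to clear the neck.
- tray: Shallow square aluminium tray, fixed to the bench, 140 x 140 mm outside, 14 mm high, walls 4 mm thick, floor 4 mm thick; origin at the centre of its underside, x and y along its sides.
- tray_in (a point): Centre of the tray's inner floor, where the lid may rest (the floor is 132 x 132 mm inside the walls).
- tape_black: Loose roll of black tape lying flat, 66 mm diameter, 18 mm high; bystander. Origin under its centre.
- cup_studs: Loose small red cup, 64 mm diameter, 42 mm high; bystander. Origin under its centre.
Mind the look-alikes: they are no part of the job. Leave any blue or purple look-alike of the part that bears lid_mid alone.

How it is judged:
By the outcome, as a careful person would: the job done as asked, in the order asked, and still so for the second after the job is handed in, with the robot touching nothing.
It also fails if it takes over 72 s, if anything falls off the work surface, if the arm or the gripper's body presses on something with over 40 N, if the wrist force passes 120 N, or if a joint passes its speed limit or range.

## Working session

There is one attempt and no reset: what is moved stays moved. The work goes in short steps, Python scripts to look and compute and a shell command to move; the robot and the scene stay as the last step left them, time stands still between calls to the robot, and variables do not carry over. Pictures are saved under pics/ and viewed, on a budget of 10 in all, crops included, one or two more only if the job needs it, and the job is handed in when it is done.

```bash
ls; mkdir -p pics; cat > h.py <<'E'
import numpy as np, cv2
from station import arm
def grab(n,tag):
    f=arm.grab_frame(n); cv2.imwrite(f'pics/{tag}.png',f['color']); np.savez(f'pics/{tag}.npz',**f); return f
def fl(f): return f['color'].shape[0]/2/np.tan(np.radians(f['vfov'])/2)
def pt(f,u,v,d=None,z=None):
    k=fl(f);T=np.array(f['T']);r=np.array([(u-f['cx'])/k,-(v-f['cy'])/k,-1.])
    w=T[:3,:3]@r
    if d is None: d=(z-T[2,3])/w[2]
    return T[:3,3]+d*w
def world(f):
    k=fl(f);T=np.array(f['T']);h,w=f['range_z'].shape;v,u=np.mgrid[:h,:w];d=f['range_z']
    P=np.stack([(u-f['cx'])/k*d,-(v-f['cy'])/k*d,-d],-1)
    return P@T[:3,:3].T+T[:3,3]
E
python3 - <<'E'
from h import *
a=grab('top','top0');b=grab('side','side0')
for f in(a,b): print({k:f[k] for k in f if k not in('color','range_z')})
print(arm.get_obs())
E
```

```text
pics
{'vfov': 46.14732931904831, 'cx': 250.91524449799434, 'cy': 187.85528738990652, 'T': array([[-1.79131102e-02,  9.97640016e-01, -6.62836300e-02,
         4.15825878e+02],
       [-9.99760000e-01, -1.87085183e-02, -1.13988233e-02,
        -2.58263936e+02],
       [-1.26119907e-02,  6.60635335e-02,  9.97735710e-01,
         1.04305218e+03],
       [ 0.00000000e+00,  0.00000000e+00,  0.00000000e+00,
         1.00000000e+00]])}
{'vfov': 46.19902856630511, 'cx': 259.6152289479211, 'cy': 191.3580089396917, 'T': array([[ 5.43347644e-01, -4.04999936e-01,  7.35355961e-01,
         1.25598347e+03],
       [ 8.39506555e-01,  2.63629869e-01, -4.75108447e-01,
        -7.38357236e+02],
       [-1.44290521e-03,  8.75485205e-01,  4.83242769e-01,
         5.63649504e+02],
       [ 0.00000000e+00,  0.00000000e+00,  0.00000000e+00,
         1.00000000e+00]])}
{'t': 0.1, 'q': array([-1.36980218e+00,  4.86894015e-02,  9.77523664e-02,  1.62202502e+00,
       -1.54422986e-05,  1.44299985e+00]), 'qvel': array([-0.00168148, -0.00239567,  0.00278141,  0.00157191,  0.00109828,
        0.00017165]), 'joint_torque': array([ 1.87498852e-03, -3.39851618e+01,  3.20935714e+01,  1.58624531e-02,
       -1.36159133e-04,  1.36519521e-06]), 'ee_pos': array([ 169.39865458, -496.35018754,  241.2265243 ]), 'tool_rot': array([-3.14133195e+00,  2.15003605e-03, -1.24200541e+00]), 'ft_force': array([ 0.26197885, -0.14203978, -0.14845388]), 'wrist_torque': array([-0.02413914,  0.01404353,  0.0130792 ]), 'opening': 85.48587036853712}
```

View pics/top0.png

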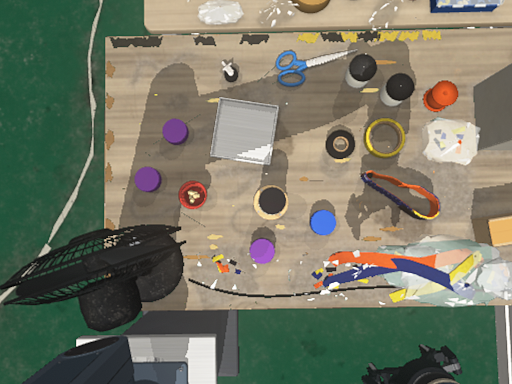

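View pics/side0.png

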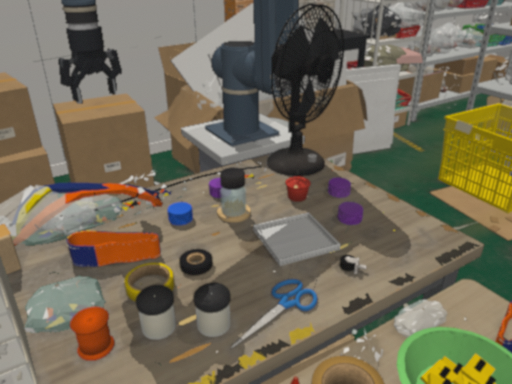

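The top view shows these candidates for the lid:
- Black lid on the wooden-footed jar at (271,202). This is the one that fits the description.
- White bottles with black lids at (362,68) and (400,88).
- Purple lids at (175,131), (148,179) and (262,250), and a blue lid at (322,222).
- Black tape roll at (340,143).

The tray is at (245,131), and the fan near the base stands at about (130,270).

```bash
python3 - <<'E'
from h import *
a=dict(np.load('pics/top0.npz'));b=dict(np.load('pics/side0.npz'))
W=world(a);hsv=cv2.cvtColor(a['color'],cv2.COLOR_BGR2HSV)
# black lid
m=(hsv[...,2]<75)
m2=np.zeros_like(m);m2[180:225,248:295]=1;m=m&m2
n,l,s,c=cv2.connectedComponentsWithStats(m.astype(np.uint8))
for i in range(1,n):
    if s[i,4]>100:
        P=W[l==i];print('lid',s[i],c[i],np.median(P,0));print(pt(a,*c[i],z=110))
        q=P[abs(P[:,2]-np.percentile(P[:,2],80))<5];print('top pts',q.mean(0),q.min(0),q.max(0),len(q))
# foot
# tray
R=(W[...,0]>380)&(W[...,2]>-4)&(W[...,2]<22)
m=((hsv[...,1]<45)&(hsv[...,2]>110));m2=np.zeros_like(m);m2[90:170,200:285]=1;m&=m2
m=cv2.morphologyEx(m.astype(np.uint8),cv2.MORPH_CLOSE,np.ones((5,5)))
cs=max(cv2.findContours(m,0,2)[0],key=cv2.contourArea);r=cv2.minAreaRect(cs);bp=cv2.boxPoints(r)
B=np.array([pt(a,*p,z=14) for p in bp]);print('tray',r,B,B.mean(0),np.linalg.norm(np.diff(B,axis=0),axis=1))
# side lid
hs=cv2.cvtColor(b['color'],cv2.COLOR_BGR2HSV);m=hs[...,2]<70;m2=np.zeros_like(m);m2[165:195,212:252]=1;m&=m2
v,u=np.nonzero(m);print('side',u.min(),u.max(),v.min(),v.max(),u.mean(),v.mean(),np.median(world(b)[m],0)); print('side ray z95',pt(b,(u.min()+u.max())/2,(v.min()+v.max())/2,z=95))
# tall things
for nm,f in(('top',a),('side',b)):
    w=world(f);ok=(f['range_z']>0)&(w[...,2]>60)&(w[...,0]>80)&(w[...,0]<900)&(w[...,1]>-900)&(w[...,1]<400)
    n,l,s,c=cv2.connectedComponentsWithStats(ok.astype(np.uint8))
    for i in range(1,n):
        if s[i,4]>40:
            P=w[l==i];print(nm,s[i],np.percentile(P,2,axis=0).round(),np.percentile(P,98,axis=0).round())
cv2.imwrite('pics/crop.png',np.hstack([cv2.resize(a['color'][170:235,235:310],(375,325)),cv2.resize(b['color'][150:230,185:275],(366,325))]))
E
```

```text
lid [259 188  27  26 539] [271.88497217 200.33209647] [ 451.51239469 -290.51895135  109.84743706]
[ 451.1207699  -290.54072641  110.        ]
top pts [ 451.35327583 -290.44510445  109.81652195] [ 424.89272021 -317.68648155  106.31067263] [ 476.92270611 -263.80329546  115.67167257] 530
tray ((243.71701049804688, 125.21887969970703), (69.5811767578125, 78.30305480957031), 14.281094551086426) [[ 563.16180908 -131.43423886   14.        ]
 [ 740.16431073 -178.32138209   14.        ]
 [ 696.23472556 -334.15603669   14.        ]
 [ 520.48158098 -285.82023867   14.        ]] [ 630.01060659 -232.43297408   14.        ] [183.10731768 161.90814689 182.27868005]
side 212 244 165 188 231.75938189845473 177.7064017660044 [ 467.92820617 -300.51858765  103.29554764]
side ray z95 [ 444.1448747  -300.03522525   95.        ]
top [349  54  28  27 595] [ 717. -524.   63.] [ 770. -470.   72.]
top [ 485   63   27   84 1881] [ 563. -781.   62.] [ 712. -766.  156.]
top [386  73  28  27 599] [ 671. -604.   63.] [ 725. -550.   73.]
top [432  80  26  25 218] [ 660. -703.   60.] [ 708. -652.   64.]
top [258 187 
[... 179 characters left out ...]
. 116. 436.]
top [328 282  11   8  43] [ 261. -430.   61.] [ 276. -410.   68.]
top [  21  335  114   49 3658] [147. -32. 196.] [204.  89. 427.]
top [ 361  344  101   40 2397] [ 154. -556.  257.] [ 206. -427.  448.]
side [  58    0   64  104 3642] [ 150. -565.  254.] [ 207. -435.  457.]
side [ 241    0  103  148 8962] [ 103. -128.   98.] [405. 115. 427.]
side [220 167  26  31 682] [ 432. -322.   61.] [ 482. -272.  109.]
side [   0  176  145   73 3956] [ 271. -764.   61.] [ 407. -490.  102.]
side [   0  257   29  113 1769] [ 585. -802.   62.] [ 729. -771.  187.]
side [193 282  37  29 831] [ 721. -531.   61.] [ 774. -477.   69.]
side [135 285  39  29 848] [ 675. -610.   61.] [ 730. -556.   69.]
```

View pics/crop.png

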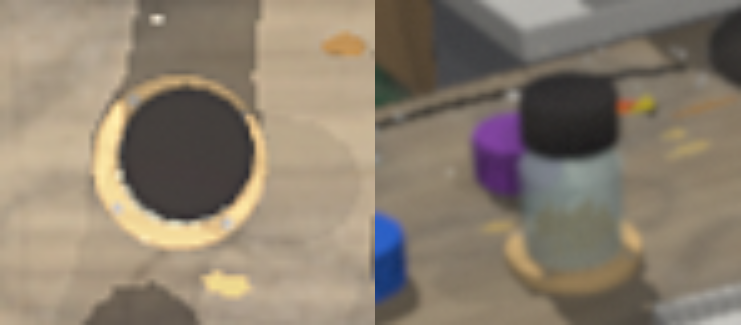

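The close crop confirms the black-lidded jar on the wooden foot, with the purple lid behind it left alone. Next I check the fan's extent and get better tray corners.

```bash
python3 - <<'E'
from h import *
print([x for x in dir(arm) if x[0]!='_'])
a=dict(np.load('pics/top0.npz'));b=dict(np.load('pics/side0.npz'))
for nm,f in(('top',a),('side',b)):
    w=world(f);ok=(f['range_z']>0)&(w[...,2]>120)&(w[...,0]>80)&(w[...,0]<460)&(w[...,1]>-200)&(w[...,1]<300)
    P=w[ok]
    for y in range(-160,120,40):
        q=P[(P[:,1]>=y)&(P[:,1]<y+40)]
        if len(q)>5: print(nm,y,len(q),np.percentile(q[:,[0,2]],[1,50,99],axis=0).round().tolist())
w=world(a)
m=(w[...,2]>8)&(w[...,2]<22)&(a['range_z']>0);m2=np.zeros_like(m);m2[85:175,200:290]=1;m&=m2
P=w[m];print(len(P));r=cv2.minAreaRect(P[:,:2].astype(np.float32));print('rim',r)
C=[(219,98),(278,103),(270,163),(211,155)]
B=np.array([pt(a,*p,z=14) for p in C]);print(B.round(),B.mean(0),np.linalg.norm(B-np.roll(B,1,0),axis=1))
E
```

```text
['Unreachable', 'close_job', 'get_obs', 'grab_frame']
top -160 125 [[368.0, 269.0], [379.0, 323.0], [405.0, 360.0]]
top -120 816 [[340.0, 192.0], [372.0, 345.0], [408.0, 407.0]]
top -80 1965 [[255.0, 168.0], [339.0, 324.0], [407.0, 427.0]]
top -40 4399 [[142.0, 159.0], [269.0, 332.0], [400.0, 437.0]]
top 0 2760 [[194.0, 160.0], [307.0, 328.0], [396.0, 438.0]]
top 40 1834 [[184.0, 185.0], [312.0, 337.0], [377.0, 432.0]]
top 80 897 [[181.0, 201.0], [314.0, 324.0], [358.0, 413.0]]
side -160 309 [[367.0, 219.0], [381.0, 291.0], [407.0, 359.0]]
side -120 656 [[342.0, 176.0], [374.0, 315.0], [409.0, 403.0]]
side -80 1172 [[86.0, 157.0], [367.0, 321.0], [409.0, 425.0]]
side -40 3583 [[86.0, 134.0], [201.0, 289.0], [402.0, 431.0]]
side 0 1522 [[191.0, 143.0], [332.0, 318.0], [401.0, 433.0]]
side 40 881 [[182.0, 153.0], [317.0, 354.0], [387.0, 426.0]]
side 80 410 [[180.0, 173.0], [322.0, 325.0], [360.0, 414.0]]
511
rim ((642.0439453125, -245.388427734375), (158.0710906982422, 192.57809448242188), 80.21245574951172)
[[ 695. -176.   14.]
 [ 680. -313.   14.]
 [ 541. -291.   14.]
 [ 562. -156.   14.]] [ 619.17365901 -234.062006     14.        ] [134.38783566 137.34694444 140.98634767 136.99336387]
```

```bash
python3 -m crank '[{"linear":[-26,-83,0],"rotation":[0,0,8],"grip":1},{"linear":[-52,-166,0],"rotation":[0,0,16],"grip":1},{"linear":[-78,-249,0],"rotation":[0,0,24],"grip":1},{"linear":[-104,-333,10],"rotation":[0,0,32],"grip":1},{"linear":[-104,-333,20],"rotation":[0,0,40],"grip":1},{"linear":[-104,-333,30],"rotation":[0,0,48],"grip":1},{"linear":[-104,-333,40],"rotation":[0,0,50],"grip":1},{"linear":[-104,-333,40],"rotation":[0,0,50],"grip":1},{"linear":[-104,-333,40],"rotation":[0,0,50],"grip":1},{"linear":[-104,-333,40],"rotation":[0,0,50],"grip":1}]' 40
python3 - <<'E'
from h import *
o=arm.get_obs();print({k:np.round(o[k],4) for k in('t','q','ee_pos','tool_rot','ft_force')})
grab('side','side1');f=grab('top','top1')
cv2.imwrite('pics/v1.png',np.vstack([cv2.imread('pics/side1.png')[0:250],cv2.imread('pics/top1.png')[50:384]]))
E
```

```text
t: 1.1
ee_pos: [450.9, -290.2, 201.4]
tool_rot: [3.139, -0.0, -2.113]
ft_force: [-0.6, 0.3, 0.3]
opening: 85.5
{'t': np.float64(1.1), 'q': array([-6.9650e-01,  7.3700e-02,  4.4800e-02,  1.5441e+00, -7.0000e-04,
        2.9871e+00]), 'ee_pos': array([ 450.8735, -290.1761,  201.3601]), 'tool_rot': array([ 3.1393e+00, -4.0000e-04, -2.1128e+00]), 'ft_force': array([-0.5512,  0.2724,  0.2526])}
```

View pics/v1.png

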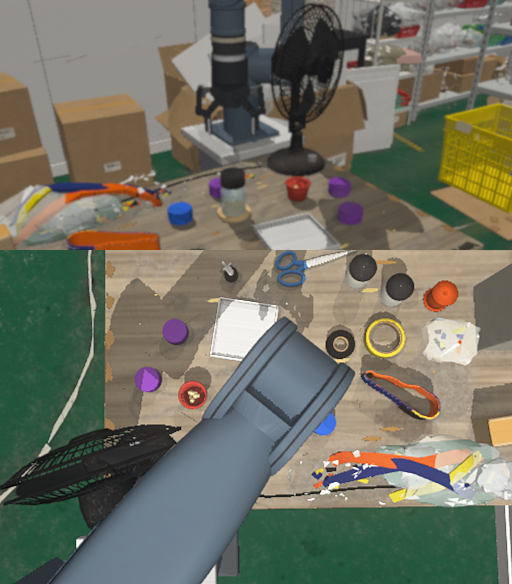

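```bash
python3 - <<'E'
from h import *
f=dict(np.load('pics/top1.npz'));w=world(f)
print('hsv of fan occl')
q1=-.6965;d=np.array([np.cos(q1),np.sin(q1)]);n=np.array([-d[1],d[0]])
ok=(f['range_z']>0)&(w[...,2]>440)
P=w[ok];u=P[:,:2]@d;l=P[:,:2]@n
for k in range(100,640,40):
    s=(u>=k)&(u<k+40)
    if s.sum()>20: print(k,s.sum(),'lat',np.percentile(l[s],[1,50,99]).round(),'ztop',np.percentile(P[s,2],[50,99]).round())
from scipy.optimize import least_squares
E
```

```text
hsv of fan occl
260 1098 lat [ 82. 108. 121.] ztop [655. 659.]
300 3729 lat [ 36.  85. 120.] ztop [658. 660.]
340 5474 lat [ 19.  67. 116.] ztop [658. 660.]
380 5096 lat [ 22.  67. 113.] ztop [657. 660.]
420 4451 lat [ 26.  67. 108.] ztop [656. 659.]
460 4520 lat [ 26.  67. 108.] ztop [656. 662.]
500 4779 lat [ 25.  67. 110.] ztop [661. 666.]
540 2946 lat [ 25.  67. 109.] ztop [655. 664.]
```

```bash
python3 -m crank '[{"linear":[0,0,30],"rotation":[0,0,0],"grip":1},{"linear":[0,0,60],"rotation":[0,0,0],"grip":1},{"linear":[0,0,85],"rotation":[0,0,0],"grip":1},{"linear":[0,0,98],"rotation":[0,0,0],"grip":1},{"linear":[0,0,104],"rotation":[0,0,0],"grip":1},{"linear":[0,0,104],"rotation":[0,0,0],"grip":1}]' 40
python3 - <<'E'
from h import *
f=grab('side','side2')
cv2.imwrite('pics/v2.png',cv2.resize(f['color'][90:240,150:320],None,fx=4,fy=4)[:600])
E
```

```text
t: 1.8
ee_pos: [450.6, -291.4, 98.3]
tool_rot: [3.141, -0.0, -2.116]
ft_force: [0.2, -0.3, -0.2]
opening: 85.3
```

View pics/v2.png

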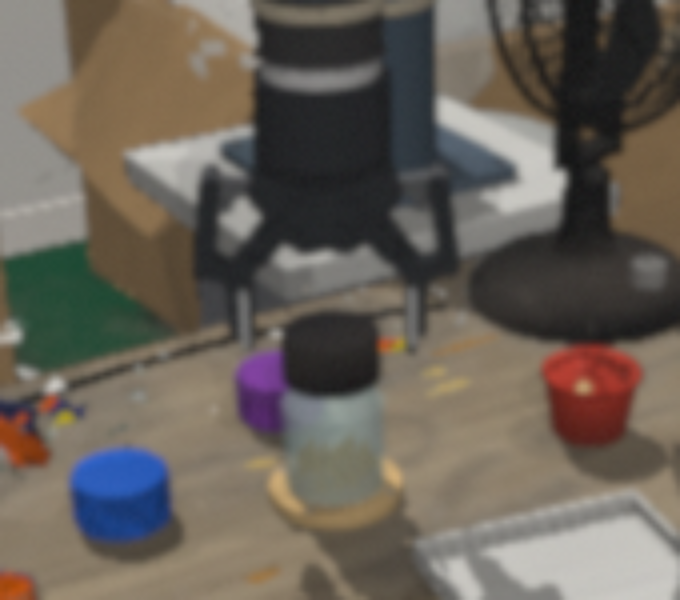

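The fingers straddle the lid almost evenly, at crop x 252 and 405 with the lid spanning 285–378. Now I close on it.

```bash
python3 -m crank '[{"linear":[0,0,0],"rotation":[0,0,0],"grip":0.2},{"linear":[0,0,0],"rotation":[0,0,0],"grip":0.2},{"linear":[0,0,0],"rotation":[0,0,0],"grip":0.2},{"linear":[0,0,0],"rotation":[0,0,0],"grip":0},{"linear":[0,0,0],"rotation":[0,0,0],"grip":0},{"linear":[0,0,0],"rotation":[0,0,0],"grip":0}]' 25
```

```text
t: 2.45
ee_pos: [451.9, -291.6, 100.0]
tool_rot: [-3.139, -0.001, -2.115]
ft_force: [-0.6, -0.6, 6.4]
opening: 55.4
```

```bash
python3 -m crank '[{"linear":[0,0,-0.5],"rotation":[0,0,0],"grip":-0.2},{"linear":[0,0,-0.7],"rotation":[0,0,-8],"grip":-0.2},{"linear":[0,0,-0.9],"rotation":[0,0,-16],"grip":-0.2},{"linear":[0,0,-1.1],"rotation":[0,0,-24],"grip":-0.2},{"linear":[0,0,-1.3],"rotation":[0,0,-32],"grip":-0.2},{"linear":[0,0,-1.5],"rotation":[0,0,-40],"grip":-0.2},{"linear":[0,0,-1.7],"rotation":[0,0,-48],"grip":-0.2},{"linear":[0,0,-1.9],"rotation":[0,0,-56],"grip":-0.2},{"linear":[0,0,-2.1],"rotation":[0,0,-64],"grip":-0.2},{"linear":[0,0,-2.2],"rotation":[0,0,-70],"grip":-0.2}]' 50
python3 -c "
from h import *
o=arm.get_obs();print(o['q'],o['wrist_torque'],o['ft_force'])"
```

```text
t: 3.45
ee_pos: [451.5, -291.5, 100.9]
tool_rot: [3.141, -0.002, -0.888]
ft_force: [0.1, -0.9, 2.4]
opening: 54.5
[-6.97787690e-01  9.44427084e-02 -1.33269555e-01  1.34139431e+00
 -5.27209183e-04  1.76130057e+00] [-0.27223798 -0.07368737 -0.0609962 ] [ 0.06137    -0.93726213  2.3903521 ]
```

```bash
for i in 1 2 3; do python3 -m crank '[{"linear":[0,0,-0.2],"rotation":[0,0,-8.5],"grip":-0.2},{"linear":[0,0,-0.4],"rotation":[0,0,-17],"grip":-0.2},{"linear":[0,0,-0.6],"rotation":[0,0,-25.5],"grip":-0.2},{"linear":[0,0,-0.8],"rotation":[0,0,-34],"grip":-0.2},{"linear":[0,0,-1],"rotation":[0,0,-42.5],"grip":-0.2},{"linear":[0,0,-1.2],"rotation":[0,0,-51],"grip":-0.2},{"linear":[0,0,-1.4],"rotation":[0,0,-59.5],"grip":-0.2},{"linear":[0,0,-1.6],"rotation":[0,0,-68],"grip":-0.2},{"linear":[0,0,-1.8],"rotation":[0,0,-76.5],"grip":-0.2},{"linear":[0,0,-1.9],"rotation":[0,0,-85],"grip":-0.2}]' 50; done
python3 - <<'E'
from h import *
f=grab('side','side3');print(arm.get_obs()['q'])
cv2.imwrite('pics/v3.png',cv2.resize(f['color'][110:220,165:300],None,fx=5,fy=5))
E
```

```text
t: 4.45
ee_pos: [451.9, -292.0, 102.9]
tool_rot: [3.138, 0.0, 0.596]
ft_force: [1.6, -2.0, 2.2]
opening: 54.9
t: 5.45
ee_pos: [452.1, -291.9, 104.8]
tool_rot: [3.141, 0.003, 2.08]
ft_force: [1.3, -1.3, 1.6]
opening: 54.7
t: 6.45
ee_pos: [452.1, -291.5, 106.7]
tool_rot: [-3.139, 0.002, -2.719]
ft_force: [2.5, 0.0, 2.1]
opening: 54.7
[-6.97531651e-01  9.18372099e-02 -1.24501843e-01  1.35260179e+00
  9.05937903e-04 -2.69451700e+00]
```

View pics/v3.png

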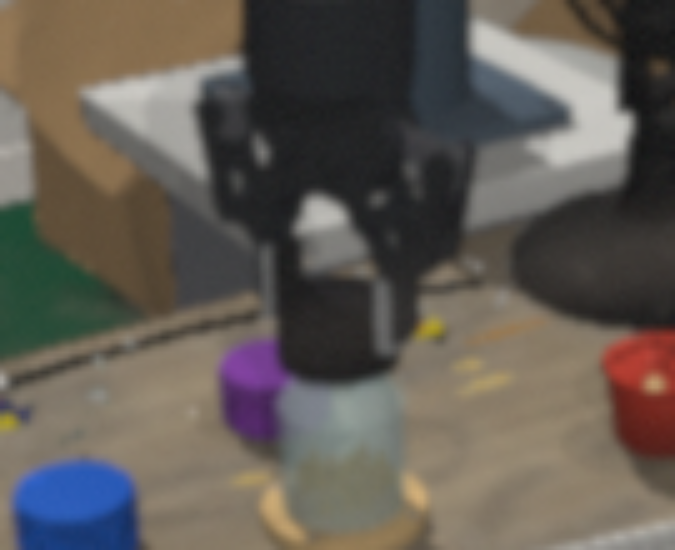

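The lid has risen with the fingers (about 7.5 mm over 325°). Now I release, rewind and regrasp.

```bash
python3 -m crank '[{"linear":[0,0,0],"rotation":[0,0,0],"grip":0.8},{"linear":[0,0,0],"rotation":[0,0,0],"grip":0.8},{"linear":[0,0,0],"rotation":[0,0,0],"grip":0.8},{"linear":[0,0,0],"rotation":[0,0,0],"grip":0.8},{"linear":[0,0,0],"rotation":[0,0,8.5],"grip":0.8},{"linear":[0,0,0],"rotation":[0,0,17],"grip":0.8},{"linear":[0,0,0],"rotation":[0,0,25.5],"grip":0.8},{"linear":[0,0,0],"rotation":[0,0,34],"grip":0.8},{"linear":[0,0,0],"rotation":[0,0,42.5],"grip":0.8},{"linear":[0,0,0],"rotation":[0,0,51],"grip":0.8}]'
for i in 1 2; do python3 -m crank '[{"linear":[0,0,0],"rotation":[0,0,8.5],"grip":0.8},{"linear":[0,0,0],"rotation":[0,0,17],"grip":0.8},{"linear":[0,0,0],"rotation":[0,0,25.5],"grip":0.8},{"linear":[0,0,0],"rotation":[0,0,34],"grip":0.8},{"linear":[0,0,0],"rotation":[0,0,42.5],"grip":0.8},{"linear":[0,0,0],"rotation":[0,0,51],"grip":0.8},{"linear":[0,0,0],"rotation":[0,0,59.5],"grip":0.8},{"linear":[0,0,0],"rotation":[0,0,68],"grip":0.8},{"linear":[0,0,0],"rotation":[0,0,76.5],"grip":0.8},{"linear":[0,0,0],"rotation":[0,0,85],"grip":0.8}]'; done
python3 -m crank '[{"linear":[0,0,0],"rotation":[0,0,8],"grip":0.2},{"linear":[0,0,0],"rotation":[0,0,16],"grip":0.2},{"linear":[0,0,0],"rotation":[0,0,20],"grip":0.2},{"linear":[0,0,0],"rotation":[0,0,20],"grip":-0.2},{"linear":[0,0,0],"rotation":[0,0,20],"grip":-0.2},{"linear":[0,0,0],"rotation":[0,0,20],"grip":-0.2}]' 50
```

```text
t: 7.5
ee_pos: [450.9, -290.8, 106.0]
tool_rot: [-3.142, -0.001, 2.661]
ft_force: [-0.1, 0.9, -0.4]
opening: 76.8
t: 8.5
ee_pos: [450.9, -290.8, 106.0]
tool_rot: [-3.141, -0.0, 1.177]
ft_force: [-0.2, -0.2, -0.2]
opening: 76.9
t: 9.5
ee_pos: [450.9, -290.8, 106.0]
tool_rot: [-3.141, 0.0, -0.306]
ft_force: [0.0, -1.0, 0.4]
opening: 76.8
t: 10.1
ee_pos: [451.7, -291.2, 106.6]
tool_rot: [-3.141, -0.002, -0.648]
ft_force: [1.7, 0.2, 1.3]
opening: 54.5
```

```bash
for i in 1 2; do python3 -m crank '[{"linear":[0,0,-0.2],"rotation":[0,0,-8.5],"grip":-0.2},{"linear":[0,0,-0.4],"rotation":[0,0,-17],"grip":-0.2},{"linear":[0,0,-0.6],"rotation":[0,0,-25.5],"grip":-0.2},{"linear":[0,0,-0.8],"rotation":[0,0,-34],"grip":-0.2},{"linear":[0,0,-1],"rotation":[0,0,-42.5],"grip":-0.2},{"linear":[0,0,-1.2],"rotation":[0,0,-51],"grip":-0.2},{"linear":[0,0,-1.4],"rotation":[0,0,-59.5],"grip":-0.2},{"linear":[0,0,-1.6],"rotation":[0,0,-68],"grip":-0.2},{"linear":[0,0,-1.8],"rotation":[0,0,-76.5],"grip":-0.2},{"linear":[0,0,-1.9],"rotation":[0,0,-85],"grip":-0.2}]' 50; done
python3 -m crank '[{"linear":[0,0,-0.2],"rotation":[0,0,-8.5],"grip":-0.2},{"linear":[0,0,-0.4],"rotation":[0,0,-17],"grip":-0.2},{"linear":[0,0,-0.6],"rotation":[0,0,-25.5],"grip":-0.2},{"linear":[0,0,-0.8],"rotation":[0,0,-34],"grip":-0.2},{"linear":[0,0,-1],"rotation":[0,0,-42.5],"grip":-0.2},{"linear":[0,0,-1.2],"rotation":[0,0,-51],"grip":-0.2},{"linear":[0,0,-1.3],"rotation":[0,0,-57],"grip":-0.2}]' 50
python3 -c "
from h import *
o=arm.get_obs();print(o['q'],o['ft_force'],o['wrist_torque'])"
```

```text
t: 11.1
ee_pos: [451.3, -291.7, 108.5]
tool_rot: [3.14, 0.001, 0.841]
ft_force: [1.7, -1.4, 1.9]
opening: 54.7
t: 12.1
ee_pos: [451.4, -292.2, 110.6]
tool_rot: [-3.14, 0.003, 2.325]
ft_force: [1.1, -2.2, 1.9]
opening: 54.4
t: 12.8
ee_pos: [451.7, -292.0, 111.9]
tool_rot: [-3.139, 0.001, -2.965]
ft_force: [2.6, -2.1, 1.4]
opening: 54.6
[-6.98048608e-01  8.96038006e-02 -1.16385845e-01  1.36206584e+00
 -9.08674712e-04 -2.44587154e+00] [ 2.57498364 -2.12106849  1.40899084] [-0.43695513 -0.53559758 -0.05450102]
```

Total turned is about 552°. I lift gently and watch the force.

```bash
python3 -m crank '[{"linear":[0,0,-1],"rotation":[0,0,-6],"grip":-0.2},{"linear":[0,0,-2],"rotation":[0,0,-12],"grip":-0.2},{"linear":[0,0,-3],"rotation":[0,0,-12],"grip":-0.2},{"linear":[0,0,-4],"rotation":[0,0,-12],"grip":-0.2}]' 50
```

```text
t: 13.2
ee_pos: [451.7, -291.3, 114.6]
tool_rot: [-3.141, 0.001, -2.762]
ft_force: [4.3, -3.1, -4.1]
opening: 54.7
```

```bash
python3 -m crank '[{"linear":[0,0,-1],"rotation":[0,0,0],"grip":-0.2},{"linear":[0,0,-2],"rotation":[0,0,0],"grip":-0.2},{"linear":[0,0,-2],"rotation":[0,0,0],"grip":-0.2},{"linear":[0,0,-2],"rotation":[0,0,0],"grip":-0.2}]' 50
python3 -m crank '[{"linear":[0,0,-2],"rotation":[0,0,0],"grip":-0.2},{"linear":[0,0,-4],"rotation":[0,0,0],"grip":-0.2},{"linear":[0,0,-4],"rotation":[0,0,0],"grip":-0.2}]' 50
```

```text
t: 13.6
ee_pos: [451.7, -291.3, 116.7]
tool_rot: [-3.141, 0.001, -2.762]
ft_force: [4.8, -3.3, -3.5]
opening: 54.9
t: 13.9
ee_pos: [450.2, -290.4, 121.3]
tool_rot: [3.14, -0.002, -2.762]
ft_force: [1.1, 0.3, 0.4]
opening: 54.8
```

```bash
python3 -m crank '[{"linear":[0,0,-10],"rotation":[0,0,0],"grip":-0.2},{"linear":[0,0,-25],"rotation":[0,0,0],"grip":-0.2},{"linear":[0,0,-50],"rotation":[0,0,0],"grip":-0.2},{"linear":[0,0,-80],"rotation":[0,0,0],"grip":-0.2},{"linear":[0,0,-80],"rotation":[0,0,0],"grip":-0.2}]' 50
python3 - <<'E'
from h import *
f=grab('side','side4');print(arm.get_obs()['q'])
cv2.imwrite('pics/v4.png',cv2.resize(f['color'][70:270,150:350],None,fx=3,fy=3))
E
```

```text
t: 14.4
ee_pos: [453.2, -292.7, 208.1]
tool_rot: [-3.132, 0.005, -2.761]
ft_force: [0.3, 0.7, 0.3]
opening: 54.7
[-6.97735346e-01  7.01932806e-02  4.97093880e-02  1.54308227e+00
 -1.25703031e-04 -2.64950739e+00]
```

View pics/v4.png

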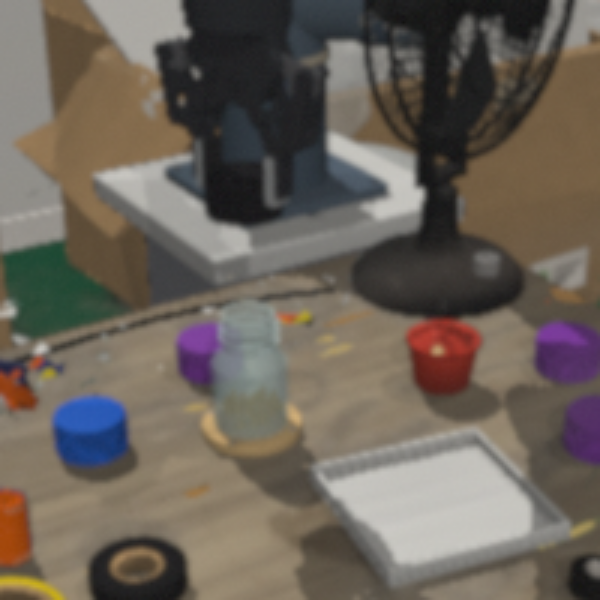

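The jar is open and the lid hangs level in the fingers. Next I carry it over the tray.

```bash
python3 -m crank '[{"linear":[-20,-1,0],"rotation":[0,0,0],"grip":-0.2},{"linear":[-50,-3,0],"rotation":[0,0,0],"grip":-0.2},{"linear":[-85,-5,0],"rotation":[0,0,0],"grip":-0.2},{"linear":[-120,-8,10],"rotation":[0,0,0],"grip":-0.2},{"linear":[-150,-10,30],"rotation":[0,0,0],"grip":-0.2},{"linear":[-168,-11,55],"rotation":[0,0,0],"grip":-0.2},{"linear":[-168,-11,80],"rotation":[0,0,0],"grip":-0.2},{"linear":[-168,-11,105],"rotation":[0,0,0],"grip":-0.2},{"linear":[-168,-11,130],"rotation":[0,0,0],"grip":-0.2},{"linear":[-168,-11,130],"rotation":[0,0,0],"grip":-0.2}]' 50
python3 - <<'E'
from h import *
f=grab('side','side5');print(arm.get_obs()['q'])
cv2.imwrite('pics/v5.png',cv2.resize(f['color'][120:280,220:360],None,fx=3.7,fy=3.7))
E
```

```text
t: 15.45
ee_pos: [607.2, -236.5, 65.2]
tool_rot: [3.133, -0.008, -2.76]
ft_force: [-0.4, 0.4, -1.6]
opening: 54.4
[-4.74321211e-01  4.16773558e-01  1.86043487e-01  1.34745998e+00
 -4.74487309e-05 -2.42628319e+00]
```

View pics/v5.png

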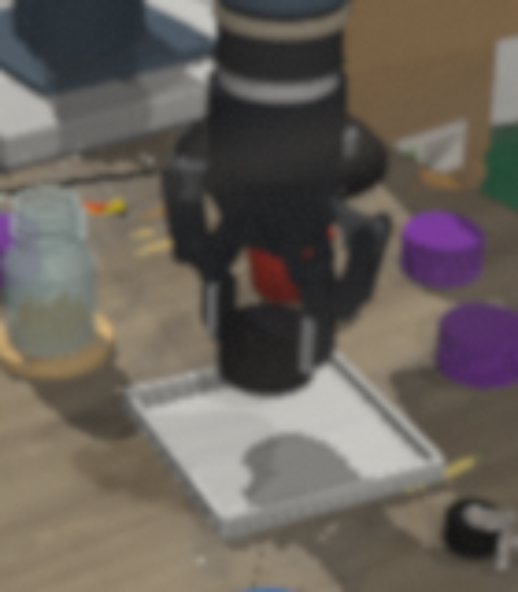

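```bash
python3 -m crank '[{"linear":[0,0,8],"rotation":[0,0,0],"grip":-0.2},{"linear":[0,0,16],"rotation":[0,0,0],"grip":-0.2},{"linear":[0,0,24],"rotation":[0,0,0],"grip":-0.2},{"linear":[0,0,30],"rotation":[0,0,0],"grip":-0.2},{"linear":[0,0,32],"rotation":[0,0,0],"grip":-0.2},{"linear":[0,0,32],"rotation":[0,0,0],"grip":-0.2},{"linear":[0,0,32],"rotation":[0,0,0],"grip":-0.2}]'
```

```text
t: 16.2
ee_pos: [611.3, -238.7, 39.5]
tool_rot: [-3.141, 0.0, -2.76]
ft_force: [0.1, 0.4, 0.4]
opening: 54.5
```

```bash
python3 -m crank '[{"linear":[0,0,3],"rotation":[0,0,0],"grip":-0.2},{"linear":[0,0,6],"rotation":[0,0,0],"grip":-0.2},{"linear":[0,0,9],"rotation":[0,0,0],"grip":-0.2},{"linear":[0,0,11],"rotation":[0,0,0],"grip":-0.2},{"linear":[0,0,11],"rotation":[0,0,0],"grip":-0.2}]'
for i in 1 2; do python3 -m crank '[{"linear":[0,0,1],"rotation":[0,0,0],"grip":-0.2},{"linear":[0,0,1.5],"rotation":[0,0,0],"grip":-0.2},{"linear":[0,0,1.5],"rotation":[0,0,0],"grip":-0.2}]'; done
```

```text
t: 16.7
ee_pos: [610.7, -238.4, 27.6]
tool_rot: [3.141, -0.001, -2.76]
ft_force: [-0.1, -0.2, -0.4]
opening: 54.9
t: 17.0
ee_pos: [611.1, -238.7, 26.8]
tool_rot: [-3.142, 0.0, -2.76]
ft_force: [-0.9, -0.6, 0.4]
opening: 54.6
t: 17.3
ee_pos: [611.0, -238.6, 25.2]
tool_rot: [3.141, -0.0, -2.76]
ft_force: [0.4, 0.2, 0.1]
opening: 54.4
```

```bash
for i in 1 2 3; do python3 -m crank '[{"linear":[0,0,0.5],"rotation":[0,0,0],"grip":-0.2},{"linear":[0,0,1],"rotation":[0,0,0],"grip":-0.2},{"linear":[0,0,1],"rotation":[0,0,0],"grip":-0.2}]'; done
```

```text
t: 17.6
ee_pos: [611.2, -238.7, 24.6]
tool_rot: [-3.141, 0.0, -2.76]
ft_force: [-0.5, -0.3, 1.2]
opening: 54.6
t: 17.9
ee_pos: [611.3, -238.8, 24.4]
tool_rot: [-3.141, 0.0, -2.76]
ft_force: [-2.0, 0.7, 4.5]
opening: 54.2
t: 18.2
ee_pos: [611.3, -238.8, 24.4]
tool_rot: [-3.141, 0.001, -2.76]
ft_force: [-4.5, 1.4, 8.1]
opening: 54.3
```

Contact came at z ≈ 24.4, as predicted. I ease the force off, open, and retreat straight up.

```bash
python3 -m crank '[{"linear":[0,0,-0.8],"rotation":[0,0,0],"grip":-0.2},{"linear":[0,0,-1.6],"rotation":[0,0,0],"grip":-0.2},{"linear":[0,0,-1.6],"rotation":[0,0,0],"grip":0.4},{"linear":[0,0,-1.6],"rotation":[0,0,0],"grip":0.6},{"linear":[0,0,-1.6],"rotation":[0,0,0],"grip":0.8},{"linear":[0,0,-1.6],"rotation":[0,0,0],"grip":0.8},{"linear":[0,0,-1.6],"rotation":[0,0,0],"grip":0.8},{"linear":[0,0,-1.6],"rotation":[0,0,0],"grip":0.8}]' 20
python3 -m crank '[{"linear":[0,0,-4],"rotation":[0,0,0],"grip":0.8},{"linear":[0,0,-15],"rotation":[0,0,0],"grip":0.8},{"linear":[0,0,-40],"rotation":[0,0,0],"grip":0.8},{"linear":[0,0,-80],"rotation":[0,0,0],"grip":0.8},{"linear":[0,0,-120],"rotation":[0,0,0],"grip":0.8},{"linear":[0,0,-170],"rotation":[0,0,0],"grip":0.8},{"linear":[0,0,-170],"rotation":[0,0,0],"grip":0.8},{"linear":[0,0,-170],"rotation":[0,0,0],"grip":0.8}]'
python3 - <<'E'
from h import *
f=grab('side','side6')
cv2.imwrite('pics/v6.png',cv2.resize(f['color'][130:290,160:380],None,fx=3.6,fy=3.6))
w=world(f);m=(f['color'].max(2)<75)&(abs(w[...,0]-611)<50)&(abs(w[...,1]+240)<50)&(w[...,2]<60)&(w[...,2]>6)
P=w[m];print(len(P),np.percentile(P,[2,50,98],axis=0).round(1))
E
```

```text
t: 19.0
ee_pos: [611.1, -238.6, 23.7]
tool_rot: [3.141, -0.0, -2.76]
ft_force: [-0.8, 0.0, -0.5]
opening: 76.7
t: 19.8
ee_pos: [612.7, -239.4, 198.2]
tool_rot: [-3.136, 0.005, -2.76]
ft_force: [0.2, -0.3, -0.6]
opening: 76.8
508 [[ 590.6 -268.8    6.9]
 [ 623.4 -249.1   30.6]
 [ 639.7 -220.6   33.8]]
```

View pics/v6.png

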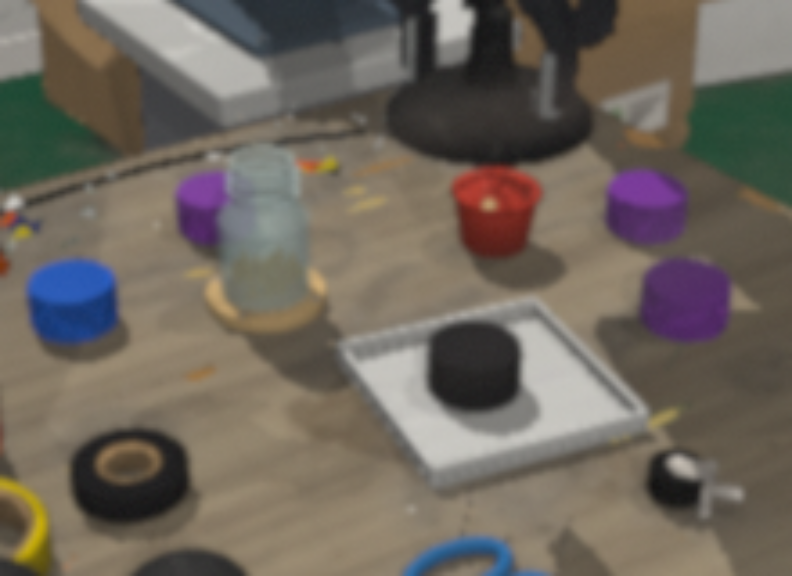

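The lid sits flat, top up, in the middle of the tray at crop (474,365). Its top is at z ≈ 34 mm, as expected. The gripper is clear and the bystanders look untouched, so I hand in.

```bash
python3 -m crank '[{"linear":[0,0,0],"rotation":[0,0,0],"grip":0.8},{"linear":[0,0,0],"rotation":[0,0,0],"grip":0.8},{"linear":[0,0,0],"rotation":[0,0,0],"grip":0.8}]'; python3 -c "
from station import arm
print(arm.close_job())"
```

```text
t: 20.15
ee_pos: [610.4, -238.2, 192.0]
tool_rot: [3.139, -0.002, -2.76]
ft_force: [0.3, 0.7, 0.6]
opening: 77.3
the job is handed in; nothing more can be done
None
```

The job is done and handed in at about 20 s: the black lid is off the jar and lying flat, top up, near the middle of the tray.

- **Unscrewing:** I turned the lid counter-clockwise about 560° in two grips, raising the gripper with the thread. It came free with about a 4 N pull and lifted off level.
- **Placing:** I lowered it until it touched the tray floor at about 8 N, eased off, opened the gripper and went straight up.
- **Last checks:** In the final picture the lid is well inside the tray walls. Its top is at z ≈ 34 mm, which matches a 30 mm lid on a 4 mm floor. In that picture the jar is open, and the cup, tape roll and blue and purple look-alikes look undisturbed. The arm touched nothing when I handed in.
- **Disagreement:** My first automatic outline of the tray gave the wrong size (about 180 × 160 mm). I used hand-picked corners instead, which gave sides of 134–141 mm and agreed with where the lid ended up.

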